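# Set a steel bar blank in the angle jig

## Robot

A 6-joint arm with a two-finger parallel gripper is mounted at the origin on a cart in front of the work surface, level with it; the furniture and walls round the work are solid. World frame = base frame: x ahead of the robot, y to its left, z up, the work surface at z = 0. Lengths are in m, angles in rad, forces in N, time in s.
With the tool pointing down it reaches from about 0.275 to 0.775 m from the base axis. Payload 14.6 kg.
Tool frame: the origin (TCP) lies midway between the tips of the shut fingers; the grasp point (between the pads) lies 19 mm behind it; z points along the fingers, y is the line along which they close (so a half turn about z gives the same grasp; the last joint's range is limited). The gripper opens to 85 mm and grips with 20 to 120 N. Pads are 22 mm wide; open, the fingers measure 114 mm over their backs; the gripper's body (76 mm by 85 mm) begins 54 mm behind the grasp point. The pads swing forward as they close: fully open they stand 13 mm farther back than shut.
Start: joints at [-1.315, 0.263, -0.048, 1.259, 0, 1.415], TCP at [0.21, -0.481, 0.231] pointing down, gripper open.
Joint ranges: [-2.65, 2.65], [-0.89, 1.7], [-1.18, 1.37], [-2.13, 2.11], [-1.35, 1.29], [-3.14, 3.14]. Speed limits (rad/s): [1.89, 1.89, 2.57, 2.79, 3.14, 3.14].

## Interface

Orientations are given as a unit quaternion [w, x, y, z].
In Python, from bench import observe, read_camera, calibration, finish_job gives the robot as it stands.
- The arm moves only by the tool arm_command, never from a script. Its argument "plan" is a list of rows, each a list of 3 entries, a list of its own where there are three numbers: the shift along the tool's x, y, z in units of 40 mm (1.0 is 40 mm), then the turn about the tool's z in units of 5 degrees (1.0 is 5 degrees), then the finger opening in mm, from 0 to 85.4. In form: [[[x, y, z], turn, jaw], ...]. A call has exactly 8 rows; each row shifts and turns the commanded pose from where the row before left it, along the tool's axes as they then stand; what a row does not reach is not made up. A row lasts 1/12 s, in which the tool goes at most 41.7 mm and 7.16 degrees, less where a joint would pass 70% of its speed; a pose out of reach is approached as far as the arm can. A call is refused whole if a number of a shift passes 1 or a number of a turn 1, either way. A call with a gripper value outside its range is refused whole. The fingers move at their own pace and stop on an object; "squeeze" is the grip in N (left out, the last holds). Time passes only in rows, so rows that do not move let the fingers close, or fill a call up. It gives the time, the measured TCP pose, the force, the opening and the grip force at its end, in the units of the state.
- observe(): the state, without advancing time (a new reading comes with each control period).
- read_camera(name): name is "scene" or "top" or "wrist"; returns (picture, depth): 420x560x3 uint8, blue, green, red; 420x560 float32, m along the optical axis (not along the pixel's ray), 0 where there is no reading.
- calibration(name): a dict with "intrinsics" (3x3 intrinsics, pixels), "cam_to_world" (4x4, takes a point from camera to world coordinates); the wrist camera has in their place "mount" (4x4, takes a point from camera to tool coordinates, whose origin is the TCP and whose axes are the flange's). Camera axes: x right, y up, looking along -z (the intrinsics and any distortion apply to the point x, -y, -z); pixel columns grow to the right and rows downward; lengths in m; the calibration is good to about 2 mm. A picture is of the moment at which its call begins: read the wrist's pose just before it. calibration takes no time and is no camera call.
- finish_job(): hands the job in; it is judged then, once.
The state is a dict: "t": time; "q": joint angles; "joint_velocities": joint speeds; "joint_efforts": joint torques, N m; "ee_pos": TCP position; "eef_rot": TCP orientation; "contact_force": force on the tool from outside, world axes, zero at the start; "torque": the same for the moment, N m; "gripper_width": opening from 0.0 (shut) to 1.0 (fully open); "gripper_force": force on a finger pad.
Only numpy, scipy, OpenCV 4.12 (cv2) and the standard library are available. Lean on these libraries where they do the work, as an engineer would, in place of code of your own. Each camera call takes 0.05 s, during which the arm holds its last target. There are 200 camera calls.

## Task

Lay the loose flat steel bar in the jig: put the hole in its end over the upright pivot pin so that the bar lies flat on the plate with its free end well clear of the stop screw (some 10 cm), and let go. Then swing it about the pin by pushing its free end until its edge meets the flat foot of the stop screw, and seat it there with a steady push of about 10 N for a second (the screw must never feel 20 N). Draw away so that the bar stays lying against the screw, force nothing on the way, and leave the box, the drive and the marker pen alone.

Things in the scene. Friction and masses are not known exactly. Their poses are not given: they have to be found in the camera images.
- bar: loose flat steel bar 230 x 25 x 10 mm, 0.12 to 0.26 kg, on the desk at the start. Origin: centre of its underside. x runs along it to the free end (115 mm from the origin), y across, z up (it stays this way up). A 13 mm through hole near the other end is centred at x = -100 mm
- bar_hole (a point): centre of the bar's hole at the bar's underside
- bar_edge (a point): point on the bar's -y edge, 165 mm along the bar from the hole, half way up its thickness: this is where the foot of the stop screw meets the bar
- jig: fixed aluminium plate 155 x 215 x 10 mm on the desk with the pivot pin and the stop. Origin: on the desk under the pin's axis; z up. In its frame the plate spans x -45 to 110 mm, y -180 to 35 mm. Seated at the stop, the bar points from the pin about along -y. It is laid down on the +x side of that line (40 degrees round is well clear and still supported) and pushed towards -x to the stop
- pin (a point): foot of the upright steel pivot pin, at the plate's upper face (10 mm above the desk), on the pin's axis. The pin is 9.5 mm thick and stands 22 mm above the plate, its last 6 mm tapering to 4 mm
- stop_post: fixed steel block 18 x 24 x 22 mm on the plate. Origin: centre of its underside, on the plate's top at the jig's x -34, y -165 mm; axes as the jig's. It carries a rigid stop screw along x with a flat 9 x 9 mm foot on its +x end, centred 5 mm above the plate. The screw's setting is not measured: the foot's face stands 14 to 40 mm to +x of the origin. Its head reaches up to 46 mm to -x
- bit_box: bystander: closed beige tool-bit box 57 x 86 x 28 mm beyond the jig; leave it alone
- drive: bystander: flat black portable drive 116 x 80 x 14 mm beyond the bar; leave it alone
- marker: bystander: grey marker pen with a red end, 121 mm long and 16 mm thick, beyond the gap between bar and jig; leave it alone

How it is judged:
On the way, in this order (a step that is already met when the one before it is completed fails the run):
1. the bar lies flat on the plate with its hole on the pin, let go, its edge at least 50 mm from the foot of the stop screw (horizontal distance between bar_hole and pin below 0.004 m and z of bar_hole in the frame of pin below 0.002 m and angle between bar's own z axis and vertical below 0.04 rad and horizontal distance between bar_edge and stop_foot above 0.05 m and contact force between the fingers and bar below 0.05 N), for 0.2 s.
2. the bar, still on the pin, is pressed against the stop screw with more than 6 N for half a second (contact force between bar and stop_post above 6 N and horizontal distance between bar_edge and stop_foot below 0.006 m and horizontal distance between bar_hole and pin below 0.004 m), for 0.5 s.
At the end, for the whole second after the job is handed in: the bar lies flat (within 0.04 rad) and still on the plate, hole on the pin (hole centre within 4 mm of the pin's axis, underside within 2 mm of the plate), its edge against the foot of the stop screw (edge point within 6 mm of the centre of the 5 mm thick foot: a gap of some 2 to 3 mm at most) (horizontal distance between bar_edge and stop_foot below 0.006 m and horizontal distance between bar_hole and pin below 0.004 m and z of bar_hole in the frame of pin below 0.002 m and angle between bar's own z axis and vertical below 0.04 rad and linear speed of bar below 0.01 m/s); the robot touches nothing.
It fails at once if the stop screw or its block feels 20 N from the bar (contact force between bar and stop_post above 20 N).
It fails at once if the bar is forced on to the jig with more than 40 N (contact force between bar and jig above 40 N).
It fails at once if the tool-bit box is moved more than 15 mm (distance of bit_box from where it was at the start of the episode above 0.015 m).
It fails at once if the drive is moved more than 15 mm (distance of drive from where it was at the start of the episode above 0.015 m).
It fails at once if the marker is moved more than 15 mm (distance of marker from where it was at the start of the episode above 0.015 m).
It also fails if it takes over 72 s, if anything falls off the work surface, if the arm or the gripper's body presses on something with over 40 N, if the wrist force passes 120 N, or if a joint passes its speed limit or range.

## Working session

There is one attempt and no reset: what is moved stays moved. The work goes in short steps, Python scripts to look and compute and a tool call to move; the robot and the scene stay as the last step left them, time stands still between calls to the robot, and variables do not carry over. Pictures are saved under pics/ and viewed, at most 12 in all, crops included, and the job is handed in when it is done.

Besides the shell and the picture viewer there is one more tool, called after "Emit:" by a JSON object that holds its "fn" and its "kwargs". arm_command: Moves the arm, as the interface text tells. Its arguments: {"type":"object","properties":{"plan":{"type":"array","items":{"type":"array"}},"squeeze":{"type":"number"}},"required":["plan"]}

```bash
mkdir -p pics; cat > h.py <<'E'
import numpy as np, cv2
from bench import observe, read_camera, calibration, finish_job
from scipy.spatial.transform import Rotation as R
def c2w(n, s=None):
    c=calibration(n)
    if n!='wrist': return np.array(c['intrinsics']),np.array(c['cam_to_world']),c
    T=np.eye(4); q=s['eef_rot']; T[:3,:3]=R.from_quat([q[1],q[2],q[3],q[0]]).as_matrix(); T[:3,3]=s['ee_pos']
    return np.array(c['intrinsics']),T@np.array(c['mount']),c
def cloud(n):
    s=observe(); p,d=read_camera(n); K,T,c=c2w(n,s)
    v,u=np.mgrid[:420,:560]
    X=np.stack([(u-K[0,2])/K[0,0]*d,-(v-K[1,2])/K[1,1]*d,-d,np.ones_like(d)],-1)@T.T
    return p,d,X[...,:3]
def ray(n,u,v,z,s=None):
    K,T,_=c2w(n,s); r=T[:3,:3]@np.array([(u-K[0,2])/K[0,0],-(v-K[1,2])/K[1,1],-1]); o=T[:3,3]
    return o+r*(z-o[2])/r[2]
E
python3 - <<'E'
from h import *
for n in ['top','scene','wrist']:
    p,d,X=cloud(n); cv2.imwrite(f'pics/{n}0.png',p); np.savez(f'{n}0.npz',p=p,d=d,X=X)
    print(n,calibration(n))
cv2.imwrite('pics/both.png',np.hstack([cv2.resize(cv2.imread(f'pics/{n}0.png'),(400,300)) for n in ['scene','wrist']]))
print(observe())
E
```

```text
top {'intrinsics': array([[421.51886796,   0.        , 287.49227092],
       [  0.        , 421.51886796, 214.54616288],
       [  0.        ,   0.        ,   1.        ]]), 'cam_to_world': array([[ 0.00811539,  0.99569179, -0.09236882,  0.45937541],
       [-0.99996042,  0.00841744,  0.00288089, -0.0742593 ],
       [ 0.00364599,  0.09234178,  0.99572069,  1.09798863],
       [ 0.        ,  0.        ,  0.        ,  1.        ]])}
scene {'intrinsics': array([[450.29168492,   0.        , 275.69378068],
       [  0.        , 450.29168492, 210.2026836 ],
       [  0.        ,   0.        ,   1.        ]]), 'cam_to_world': array([[ 0.85320996,  0.23437032, -0.46594346,  0.01612482],
       [-0.52155837,  0.38870233, -0.75953101, -0.96952   ],
       [ 0.00310178,  0.89105614,  0.45388251,  0.58306379],
       [ 0.        ,  0.        ,  0.        ,  1.        ]])}
wrist {'intrinsics': array([[294.97239909,   0.        , 282.13583994],
       [  0.        , 294.97239909, 211.46586801],
       [  0.        ,   0.        ,   1.        ]]), 'mount': array([[ 3.86240002e-04,  9.52433014e-01,
[... 312 characters left out ...]
 'q': array([-1.31526746e+00,  2.63436837e-01, -4.87523066e-02,  1.25941354e+00,
       -1.42324583e-06,  1.41554457e+00]), 'joint_velocities': array([-0.00070568, -0.0012502 , -0.00034512, -0.00095537,  0.0007922 ,
        0.00015667]), 'joint_efforts': array([ 2.08134246e-03, -6.37826443e+01,  3.84648943e+01,  1.06012958e-02,
       -1.51613431e-04,  5.20473137e-06]), 'ee_pos': array([ 0.20961321, -0.48112359,  0.23093749]), 'eef_rot': array([-4.02633707e-04,  9.78981376e-01,  2.03949265e-01, -2.09169239e-05]), 'contact_force': array([-0.38965597, -0.13066525, -0.08908399]), 'torque': array([-0.01586897, -0.00019199, -0.00924094]), 'gripper_force': 0.0, 'gripper_width': 1.0011180519231553}
```

View pics/top0.png

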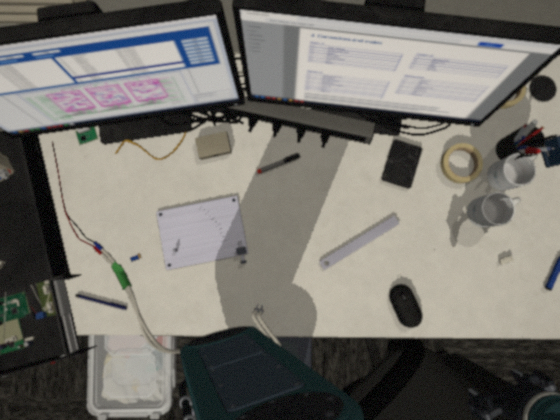

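View pics/both.png

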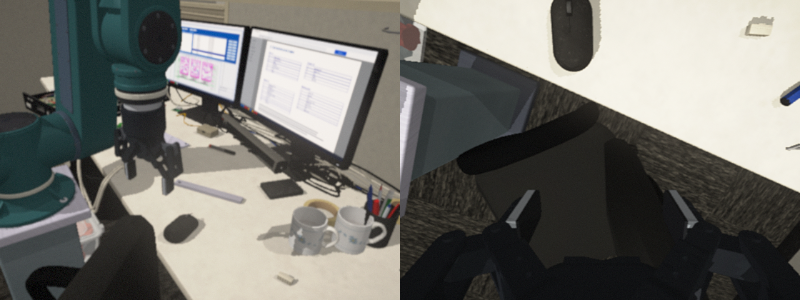

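The top view shows the jig plate at about (155–247, 195–268) px, with the pin near (178,245) and the stop post near (241,252). The bar runs from (322,265) to (398,217), the box is at (213,145), the marker at (278,163) and the drive at (402,163). I'll zoom in on the jig and the bar.

```bash
python3 - <<'E'
from h import *
z=np.load('top0.npz'); p,d,X=z['p'],z['d'],z['X']
a=cv2.resize(p[185:280,145:265],None,fx=6,fy=6,interpolation=cv2.INTER_CUBIC)[:,:]
b=cv2.resize(p[205:280,310:410],None,fx=6,fy=6,interpolation=cv2.INTER_CUBIC)
c=np.zeros((600,800,3),np.uint8)
a=cv2.resize(a,(480,380)); b=cv2.resize(b,(400,300)) # 4x
c[:380,:480]=a; c[300:600,400:800]=b; cv2.imwrite('pics/crop.png',c)
# desk height, bar segment
Z=X[...,2]; print('desk',np.median(Z[280:320,330:380]),'plate',np.median(Z[210:235,180:230]))
roi=np.zeros_like(Z,bool); roi[205:280,310:410]=1
g=p.astype(int); sat=g.max(2)-g.min(2); 
m=roi&(Z>np.median(Z[280:320,330:380])+.004)
ys,xs=np.nonzero(m); P=X[m]; print(m.sum(),cv2.minAreaRect(P[:,:2].astype(np.float32)*1000),np.median(P[:,2]),cv2.minAreaRect(np.c_[xs,ys].astype(np.float32)))
r=np.zeros_like(Z,bool); r[185:280,145:265]=1; m=r&(Z>.004)
P=X[m]; print(cv2.minAreaRect(P[:,:2].astype(np.float32)*1000))
m=r&(Z>.018); print(np.c_[np.argwhere(m),X[m].round(4)][:60])
print(p[225:245:4,340:370:6].tolist())
E
```

```text
desk -0.0008999926995587604 plate 0.009158427492134913
1083 ((491.8463439941406, -230.95741271972656), (190.2215118408203, 314.93603515625), 1.4466499090194702) 0.008403692542939378 ((359.0, 242.0), (74.0, 98.0), 90.0)
((509.7210693359375, 106.2574462890625), (233.27293395996094, 360.2071228027344), 0.46348923444747925)
[[ 1.850e+02  2.270e+02  4.594e-01 -7.430e-02  1.098e+00]
 [ 1.900e+02  1.580e+02  4.594e-01 -7.430e-02  1.098e+00]
 [ 1.900e+02  2.430e+02  4.594e-01 -7.430e-02  1.098e+00]
 [ 1.940e+02  2.230e+02  4.594e-01 -7.430e-02  1.098e+00]
 [ 1.990e+02  1.550e+02  4.594e-01 -7.430e-02  1.098e+00]
 [ 1.990e+02  1.810e+02  4.594e-01 -7.430e-02  1.098e+00]
 [ 1.990e+02  1.910e+02  4.594e-01 -7.430e-02  1.098e+00]
 [ 2.100e+02  2.600e+02  4.594e-01 -7.430e-02  1.098e+00]
 [ 2.110e+02  2.050e+02  4.594e-01 -7.430e-02  1.098e+00]
 [ 2.120e+02  1.520e+02  4.594e-01 -7.430e-02  1.098e+00]
 [ 2.140e+02  2.170e+02  4.594e-01 -7.430e-02  1.098e+00]
 [ 2.140e+02  2.370e+02  4.594e-01 -7.430e-02  1.098e+00]
 [ 2.160e+02  1.450e+02  4.594e-01 -7.430e-02  1.098e+00]
 [ 2.170e+02  1.650e+02 
[... 2438 characters left out ...]
.727e-01  3.150e-02  3.300e-02]
 [ 2.480e+02  2.450e+02  4.728e-01  2.980e-02  2.390e-02]
 [ 2.490e+02  1.730e+02  4.687e-01  2.110e-01  2.910e-02]
 [ 2.490e+02  1.740e+02  4.687e-01  2.084e-01  2.950e-02]
 [ 2.490e+02  1.750e+02  4.687e-01  2.052e-01  3.200e-02]]
[[[162, 179, 185], [164, 178, 184], [166, 182, 188], [165, 182, 188], [164, 180, 186]], [[168, 182, 186], [163, 179, 185], [165, 182, 187], [166, 184, 189], [148, 161, 168]], [[163, 179, 185], [166, 182, 187], [163, 179, 184], [141, 155, 162], [119, 123, 127]], [[163, 179, 185], [164, 180, 185], [135, 147, 151], [131, 134, 137], [149, 146, 151]], [[166, 183, 189], [130, 139, 145], [126, 126, 130], [148, 144, 150], [154, 150, 154]]]
```

View pics/crop.png

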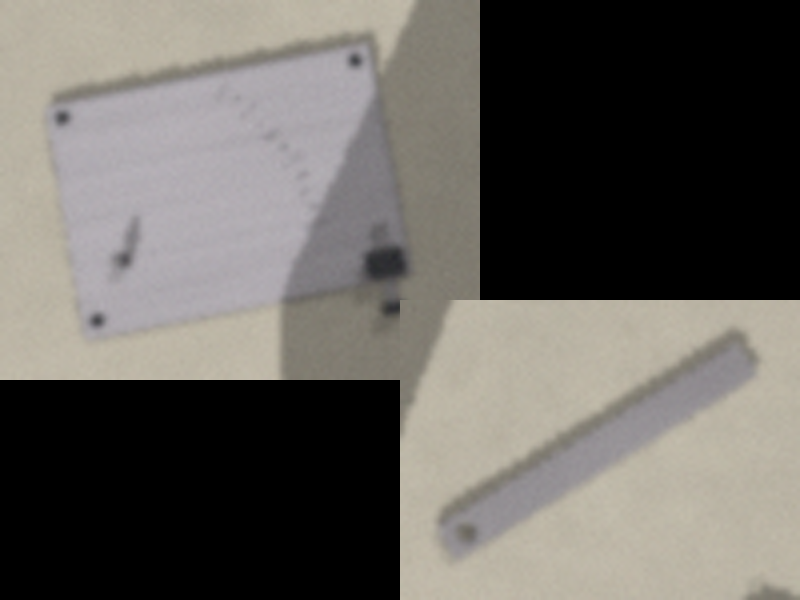

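The crop shows the hole at the bar's left end, at about (326.5,263) px, and its free end near (397,219). The pin is at about (175,250) and the stop post at (241,251), so the free end points to -y and +x.

```bash
python3 - <<'E'
from h import *
z=np.load('top0.npz'); p,d,X=z['p'],z['d'],z['X']; Z=X[...,2]
def big(m):
    m=cv2.morphologyEx(m.astype(np.uint8),cv2.MORPH_OPEN,np.ones((3,3)))
    n,l,s,c=cv2.connectedComponentsWithStats(m); return l==1+np.argmax(s[1:,4])
for nm,(a,b,c,e),thr in [('bar',(205,280,310,410),.004),('jig',(185,280,145,265),.004)]:
    r=np.zeros_like(Z,bool); r[a:b,c:e]=1
    m=big(r&(d>.1)&(Z>thr)&(Z<.05)); P=X[m]
    if nm=='jig': P=P[P[:,2]<.014]
    q=cv2.minAreaRect(P[:,:2].astype(np.float32)*1000)
    print(nm,m.sum(),np.array(q[0]),q[1:],np.median(P[:,2]),P[:,:2].mean(0))
    u,s,vt=np.linalg.svd(P[:,:2]-P[:,:2].mean(0),full_matrices=0); print('dir',vt[0],np.degrees(np.arctan2(vt[0,1],vt[0,0])))
    print(cv2.boxPoints(q).tolist())
r=np.zeros_like(Z,bool); r[240:262,160:260]=1
m=r&(d>.1)&(Z>.022)&(Z<.05)
for lo,hi in [(165,190),(225,260)]:
    k=m.copy(); k[:,:lo]=0;k[:,hi:]=0; print('px',np.argwhere(k).mean(0),k.sum(),X[k].mean(0),X[k].min(0),X[k].max(0))
for zz in (-.0,.01): print('hole',ray('top',326.5,263.2,zz),'free',ray('top',397,219,zz))
# same measure from the scene camera
z=np.load('scene0.npz'); p,d,X=z['p'],z['d'],z['X']; Z=X[...,2]
m=(d>.1)&(Z>.004)&(Z<.016)&(X[...,0]>.33)&(X[...,0]<.56)&(X[...,1]<-.08)&(X[...,1]>-.36)
if m.sum()>50:
    P=X[big(m)]; print('scene bar',len(P),cv2.minAreaRect(P[:,:2].astype(np.float32)*1000),np.median(P[:,2]))
E
```

```text
bar 827 [ 490.17425537 -262.97802734] ((25.767467498779297, 230.3591766357422), 31.700654983520508) 0.009003380673094252 [ 0.4911934  -0.26393175]
dir [-0.52691851  0.84991581] 121.79748664610614
[[418.68798828125, -171.75279235839844], [539.7374267578125, -367.74359130859375], [561.6605224609375, -354.2032470703125], [440.611083984375, -158.21246337890625]]
jig 4956 [509.28692627 143.85345459] ((165.0726318359375, 215.55589294433594), 11.365105628967285) 0.009168015883579517 [0.51360538 0.14592121]
dir [-0.26180762  0.96512008] 105.17734673316556
[[407.1302490234375, 233.25340270996094], [449.6077880859375, 21.92424964904785], [611.443603515625, 54.45350646972656], [568.966064453125, 265.78265380859375]]
px [249.58333333 174.41666667] 12 [0.467292   0.20779328 0.02761928] [0.46369944 0.20459057 0.02329505] [0.47133253 0.21151877 0.03206305]
px [250.78666667 240.72      ] 75 [0.46560865 0.03991836 0.03004592] [0.43990748 0.02876398 0.02215909] [0.49042917 0.05210682 0.03485274]
hole [ 0.43557433 -0.17945849  0.        ] free [ 0.55195222 -0.3639904   0.        ]
hole [ 0.4357911  -0.17850038  0.01      ] free [ 0.55110907 -0.36135166  0.01      ]
scene bar 810 ((488.4873046875, -262.3023681640625), (31.98021697998047, 231.40841674804688), 32.09703063964844) 0.009827923877184064
```

```bash
cat >> h.py <<'E'
def plan(pos,yaw,n,jaw,s=None):
    """rows to a tool-down pose, yaw (deg) = heading of the tool's x; small tilt ignored"""
    s=s or observe(); q=s['eef_rot']; M=R.from_quat([q[1],q[2],q[3],q[0]]).as_matrix()
    y0=np.degrees(np.arctan2(M[1,0],M[0,0])); dy=(yaw-y0+180)%360-180
    D=(np.array(pos)-s['ee_pos'])/n; rows=[]
    for i in range(n):
        a=np.radians(y0+dy*i/n); x=np.array([np.cos(a),np.sin(a),0]); y=np.array([np.sin(a),-np.cos(a),0])
        v=np.array([D@x,D@y,-D[2]])/.04
        rows.append([[round(float(k),2) for k in v],round(-dy/n/5,2),jaw])
    print('yaw',round(y0,2),'tilt',np.round(M[2],4),'pos',s['ee_pos'].round(4),'F',s['contact_force'].round(2)); print(str(rows).replace(' ',''))
E
python3 -c "
from h import *
plan([.490,-.263,.13],121.7,24,85)"
```

```text
yaw 23.54 tilt [ 1.e-04 -8.e-04 -1.e+00] pos [ 0.2096 -0.4811  0.2309] F [-0.39 -0.13 -0.09]
[[[0.36,-0.09,0.11],np.float64(-0.82),85],[[0.36,-0.07,0.11],np.float64(-0.82),85],[[0.37,-0.04,0.11],np.float64(-0.82),85],[[0.37,-0.01,0.11],np.float64(-0.82),85],[[0.37,0.01,0.11],np.float64(-0.82),85],[[0.37,0.04,0.11],np.float64(-0.82),85],[[0.36,0.07,0.11],np.float64(-0.82),85],[[0.36,0.09,0.11],np.float64(-0.82),85],[[0.35,0.12,0.11],np.float64(-0.82),85],[[0.34,0.14,0.11],np.float64(-0.82),85],[[0.33,0.17,0.11],np.float64(-0.82),85],[[0.32,0.19,0.11],np.float64(-0.82),85],[[0.3,0.21,0.11],np.float64(-0.82),85],[[0.29,0.23,0.11],np.float64(-0.82),85],[[0.27,0.25,0.11],np.float64(-0.82),85],[[0.25,0.27,0.11],np.float64(-0.82),85],[[0.23,0.29,0.11],np.float64(-0.82),85],[[0.21,0.3,0.11],np.float64(-0.82),85],[[0.19,0.32,0.11],np.float64(-0.82),85],[[0.17,0.33,0.11],np.float64(-0.82),85],[[0.14,0.34,0.11],np.float64(-0.82),85],[[0.12,0.35,0.11],np.float64(-0.82),85],[[0.09,0.36,0.11],np.float64(-0.82),85],[[0.07,0.36,0.11],np.float64(-0.82),85]]
```

Emit:
{"fn": "arm_command", "kwargs": {"plan": [[[0.36,-0.09,0.11],-0.82,85],[[0.36,-0.07,0.11],-0.82,85],[[0.37,-0.04,0.11],-0.82,85],[[0.37,-0.01,0.11],-0.82,85],[[0.37,0.01,0.11],-0.82,85],[[0.37,0.04,0.11],-0.82,85],[[0.36,0.07,0.11],-0.82,85],[[0.36,0.09,0.11],-0.82,85]]}}

```text
t: 0.82
ee_pos: [0.3036, -0.408, 0.1957]
eef_rot: [-0.0, 0.881, 0.474, -0.0]
contact_force: [0.2, -0.4, -0.1]
gripper_width: 0.997
gripper_force: 0.0
```

Emit:
{"fn": "arm_command", "kwargs": {"plan": [[[0.35,0.12,0.11],-0.82,85],[[0.34,0.14,0.11],-0.82,85],[[0.33,0.17,0.11],-0.82,85],[[0.32,0.19,0.11],-0.82,85],[[0.3,0.21,0.11],-0.82,85],[[0.29,0.23,0.11],-0.82,85],[[0.27,0.25,0.11],-0.82,85],[[0.25,0.27,0.11],-0.82,85]]}}

```text
t: 1.48
ee_pos: [0.3968, -0.3355, 0.1605]
eef_rot: [-0.0, 0.711, 0.703, 0.0]
contact_force: [0.2, -0.5, -0.0]
gripper_width: 0.991
gripper_force: 0.0
```

Emit:
{"fn": "arm_command", "kwargs": {"plan": [[[0.23,0.29,0.11],-0.82,85],[[0.21,0.3,0.11],-0.82,85],[[0.19,0.32,0.11],-0.82,85],[[0.17,0.33,0.11],-0.82,85],[[0.14,0.34,0.11],-0.82,85],[[0.12,0.35,0.11],-0.82,85],[[0.09,0.36,0.11],-0.82,85],[[0.07,0.36,0.11],-0.82,85]]}}

```text
t: 2.15
ee_pos: [0.4897, -0.2624, 0.1253]
eef_rot: [-0.0, 0.484, 0.875, 0.0]
contact_force: [-0.2, -0.1, 0.3]
gripper_width: 0.993
gripper_force: 0.0
```

```bash
sed -i 's/round(-dy\/n\/5,2)/round(float(-dy\/n\/5),2)/' h.py; python3 - <<'E'
from h import *
s=observe(); p,d,X=cloud('wrist'); cv2.imwrite('pics/w1.png',p); Z=X[...,2]
m=(d>.05)&(Z>.004)&(Z<.016)&(np.abs(X[...,0]-.49)<.1)&(np.abs(X[...,1]+.25)<.13)
m=cv2.morphologyEx(m.astype(np.uint8),cv2.MORPH_OPEN,np.ones((3,3)))>0
P=X[m]; print(cv2.minAreaRect(P[:,:2].astype(np.float32)*1000),np.median(P[:,2]),np.median(Z[(d>.05)&(Z<.004)&(Z>-.01)]))
print(s['q'].round(3))
plan([.490,-.263,.05],121.7,8,50,s)
E
```

```text
((492.15972900390625, -261.48199462890625), (25.052574157714844, 230.07003784179688), 31.80185890197754) 0.009811831175347785 -0.00017623362706095658
[-0.639  0.368 -0.188  1.015  0.     0.371]
yaw 122.14 tilt [ 4.e-04 -2.e-04 -1.e+00] pos [ 0.4897 -0.2624  0.1253] F [-0.24 -0.13  0.3 ]
[[[-0.0,-0.0,0.24],0.01,50],[[-0.0,-0.0,0.24],0.01,50],[[-0.0,-0.0,0.24],0.01,50],[[-0.0,-0.0,0.24],0.01,50],[[-0.0,-0.0,0.24],0.01,50],[[-0.0,-0.0,0.24],0.01,50],[[-0.0,-0.0,0.24],0.01,50],[[-0.0,-0.0,0.24],0.01,50]]
```

View pics/w1.png

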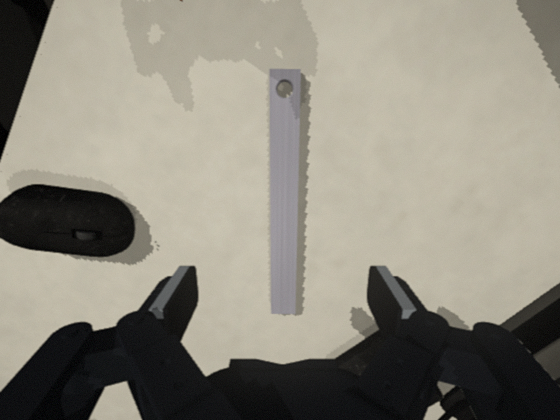

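The wrist view shows the bar centred between the fingers, with its hole at (284,88) px. It measures 230×25 mm with its top at 9.8 mm, and its heading agrees with the other views.

Emit:
{"fn": "arm_command", "kwargs": {"plan": [[[0,0.06,0.3],0.04,60],[[0,0,0.3],0,60],[[0,0,0.3],0,60],[[0,0,0.3],0,60],[[0,0,0.3],0,60],[[0,0,0.3],0,60],[[0,0,0.3],0,60],[[0,0,0.3],0,60]]}}

```text
t: 2.87
ee_pos: [0.491, -0.2619, 0.0291]
eef_rot: [-0.0, 0.487, 0.873, -0.0]
contact_force: [-0.5, 0.4, -0.6]
gripper_width: 0.702
gripper_force: 0.0
```

Emit:
{"fn": "arm_command", "kwargs": {"plan": [[[0,0,0.2],0,60],[[0,0,0.2],0,60],[[0,0,0.15],0,60],[[0,0,0.1],0,60],[[0,0,0.03],0,60],[[0,0,0],0,60],[[0,0,0],0,60],[[0,0,0],0,60]]}}

```text
t: 3.53
ee_pos: [0.4916, -0.2619, 0.0029]
eef_rot: [0.0, 0.487, 0.874, -0.0]
contact_force: [0.6, 0.0, -0.9]
gripper_width: 0.702
gripper_force: 0.0
```

Emit:
{"fn": "arm_command", "kwargs": {"plan": [[[0,0,0],0,20],[[0,0,0],0,20],[[0,0,0],0,20],[[0,0,0],0,20],[[0,0,0],0,20],[[0,0,0],0,20],[[0,0,0],0,20],[[0,0,0],0,20]], "squeeze": 40}}

```text
t: 4.2
ee_pos: [0.4914, -0.2618, 0.0028]
eef_rot: [0.0, 0.487, 0.874, -0.0]
contact_force: [-0.0, 0.5, 5.4]
gripper_width: 0.277
gripper_force: 39.4
```

Emit:
{"fn": "arm_command", "kwargs": {"plan": [[[0,0,-0.1],0,20],[[0,0,-0.3],0,20],[[0,0,-0.4],0,20],[[0,0,-0.4],0,20],[[0,0,-0.4],0,20],[[0,0,-0.4],0,20],[[0,0,-0.3],0,20],[[0,0,-0.1],0,20]], "squeeze": 60}}

```text
t: 4.87
ee_pos: [0.4918, -0.2621, 0.1003]
eef_rot: [0.001, 0.487, 0.874, -0.0]
contact_force: [-0.7, -0.4, -0.7]
gripper_width: 0.269
gripper_force: 59.1
```

```bash
python3 - <<'E'
from h import *
s=observe(); print(s['gripper_width'],s['gripper_force'],s['contact_force'])
plan([.545,.144,.10],139,24,20,s)
E
```

```text
0.2694880332714203 59.05691921710968 [-0.66214729 -0.39561187 -0.66102139]
yaw 121.74 tilt [-2.e-03  8.e-04 -1.e+00] pos [ 0.4918 -0.2621  0.1003] F [-0.66 -0.4  -0.66]
[[[0.33,0.27,0.0],-0.14,20],[[0.33,0.27,0.0],-0.14,20],[[0.32,0.28,0.0],-0.14,20],[[0.32,0.28,0.0],-0.14,20],[[0.32,0.29,0.0],-0.14,20],[[0.31,0.29,0.0],-0.14,20],[[0.31,0.29,0.0],-0.14,20],[[0.31,0.3,0.0],-0.14,20],[[0.3,0.3,0.0],-0.14,20],[[0.3,0.31,0.0],-0.14,20],[[0.29,0.31,0.0],-0.14,20],[[0.29,0.31,0.0],-0.14,20],[[0.29,0.32,0.0],-0.14,20],[[0.28,0.32,0.0],-0.14,20],[[0.28,0.32,0.0],-0.14,20],[[0.27,0.33,0.0],-0.14,20],[[0.27,0.33,0.0],-0.14,20],[[0.27,0.33,0.0],-0.14,20],[[0.26,0.34,0.0],-0.14,20],[[0.26,0.34,0.0],-0.14,20],[[0.25,0.34,0.0],-0.14,20],[[0.25,0.35,0.0],-0.14,20],[[0.24,0.35,0.0],-0.14,20],[[0.24,0.35,0.0],-0.14,20]]
```

Emit:
{"fn": "arm_command", "kwargs": {"plan": [[[0.33,0.27,0],-0.14,20],[[0.33,0.27,0],-0.14,20],[[0.32,0.28,0],-0.14,20],[[0.32,0.28,0],-0.14,20],[[0.32,0.29,0],-0.14,20],[[0.31,0.29,0],-0.14,20],[[0.31,0.29,0],-0.14,20],[[0.31,0.3,0],-0.14,20]]}}

```text
t: 5.53
ee_pos: [0.5088, -0.1254, 0.098]
eef_rot: [-0.0, 0.443, 0.896, -0.0]
contact_force: [0.0, 0.3, -1.7]
gripper_width: 0.269
gripper_force: 59.1
```

Emit:
{"fn": "arm_command", "kwargs": {"plan": [[[0.3,0.3,0],-0.14,20],[[0.3,0.31,0],-0.14,20],[[0.29,0.31,0],-0.14,20],[[0.29,0.31,0],-0.14,20],[[0.29,0.32,0],-0.14,20],[[0.28,0.32,0],-0.14,20],[[0.28,0.32,0],-0.14,20],[[0.27,0.33,0],-0.14,20]]}}

```text
t: 6.2
ee_pos: [0.5273, 0.0098, 0.098]
eef_rot: [-0.0, 0.399, 0.917, -0.0]
contact_force: [0.3, -0.2, -1.6]
gripper_width: 0.268
gripper_force: 59.1
```

Emit:
{"fn": "arm_command", "kwargs": {"plan": [[[0.27,0.33,0],-0.14,20],[[0.27,0.33,0],-0.14,20],[[0.26,0.34,0],-0.14,20],[[0.26,0.34,0],-0.14,20],[[0.25,0.34,0],-0.14,20],[[0.25,0.35,0],-0.14,20],[[0.24,0.35,0],-0.14,20],[[0.24,0.35,0],-0.14,20]]}}

```text
t: 6.87
ee_pos: [0.5461, 0.1449, 0.098]
eef_rot: [-0.0, 0.354, 0.935, -0.0]
contact_force: [0.7, -0.7, -1.4]
gripper_width: 0.271
gripper_force: 59.1
```

```bash
python3 - <<'E'
from h import *
s=observe(); print(s['q'].round(3)); plan([.545,.144,.06],139,8,20,s)
p,d,X=cloud('wrist'); np.savez('w2.npz',p=p,d=d,X=X); cv2.imwrite('pics/w2.png',cv2.resize(p,(784,588),interpolation=cv2.INTER_CUBIC))
E
```

```text
[ 0.115  0.403 -0.211  0.957 -0.     0.838]
yaw 138.57 tilt [ 5.e-04 -6.e-04 -1.e+00] pos [0.5461 0.1449 0.098 ] F [ 0.69 -0.71 -1.44]
[[[0.0,-0.0,0.12],-0.01,20],[[0.0,-0.0,0.12],-0.01,20],[[0.0,-0.0,0.12],-0.01,20],[[0.0,-0.0,0.12],-0.01,20],[[0.0,-0.0,0.12],-0.01,20],[[0.0,-0.0,0.12],-0.01,20],[[0.0,-0.0,0.12],-0.01,20],[[0.0,-0.0,0.12],-0.01,20]]
```

View pics/w2.png

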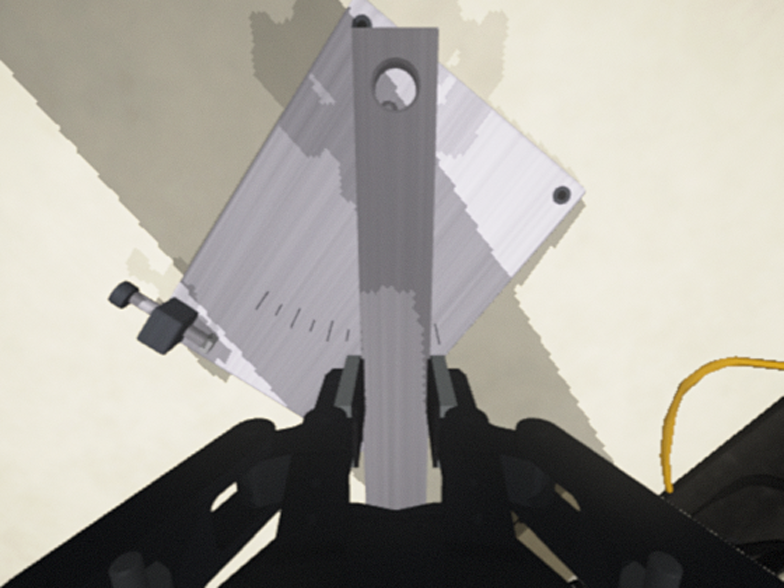

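The wrist view shows the bar in hand, with its hole at (395,88) in the enlarged picture and the pin tip just visible through it at (389,105). The stop screw's foot is at about (212,342), pointing right. I'll shift sideways so the pin can be seen in the open.

Emit:
{"fn": "arm_command", "kwargs": {"plan": [[[0,0.2,0],0,20],[[0,0.25,0],0,20],[[0,0.25,0],0,20],[[0,0.2,0],0,20],[[0,0.1,0],0,20],[[0,0,0],0,20],[[0,0,0],0,20],[[0,0,0],0,20]]}}

```text
t: 7.58
ee_pos: [0.5726, 0.1738, 0.0984]
eef_rot: [-0.0, 0.354, 0.935, -0.0]
contact_force: [-0.5, 0.4, -2.1]
gripper_width: 0.27
gripper_force: 59.2
```

```bash
python3 - <<'E'
from h import *
s=observe(); plan([.545,.144,.098],139,8,20,s)
p,d,X=cloud('wrist'); np.savez('w3.npz',p=p,d=d,X=X,pos=s['ee_pos'],rot=s['eef_rot'])
K,T,_=c2w('wrist',s); M=np.array(calibration('wrist')['mount'])
# hole: top-face points of the bar in the tool frame
v,u=np.mgrid[:420,:560]
C=np.stack([(u-K[0,2])/K[0,0]*d,-(v-K[1,2])/K[1,1]*d,-d,np.ones_like(d)],-1)@M.T
m=(d>.05)&(C[...,2]<.012)&(C[...,2]>-.02)&(C[...,0]>.03)&(C[...,0]<.14)&(abs(C[...,1])<.03)
P=C[m]; print('bar top tool z',np.median(P[:,2]),np.polyfit(P[:,0],P[:,2],1),P[:,:2].min(0),P[:,:2].max(0),cv2.minAreaRect(P[:,:2].astype(np.float32)*1000))
g=cv2.cvtColor(p,cv2.COLOR_BGR2GRAY)
hole=(m==0).astype(np.uint8); n,l,st,ce=cv2.connectedComponentsWithStats(hole)
for i in range(1,n):
    if 20<st[i,4]<3000: print('comp',st[i],ce[i])
a=cv2.resize(p[20:130,180:340],(800,550),interpolation=cv2.INTER_CUBIC); cv2.imwrite('pics/w3.png',a)
E
```

```text
yaw 138.52 tilt [ 1.e-04 -3.e-04 -1.e+00] pos [0.5726 0.1738 0.0984] F [-0.53  0.43 -2.07]
[[[0.0,-0.13,0.0],-0.01,20],[[0.0,-0.13,0.0],-0.01,20],[[0.0,-0.13,0.0],-0.01,20],[[0.0,-0.13,0.0],-0.01,20],[[0.0,-0.13,0.0],-0.01,20],[[0.0,-0.13,0.0],-0.01,20],[[0.0,-0.13,0.0],-0.01,20],[[0.0,-0.13,0.0],-0.01,20]]
bar top tool z -0.006881960767522566 [ 0.00376645 -0.00709658] [ 0.03000431 -0.01161229] [0.11501434 0.01363034] ((72.50553131103516, 1.0024738311767578), (25.151519775390625, 85.02637481689453), 89.88575744628906)
comp [268  49  30  30 669] [282.33183857  63.45889387]
```

View pics/w3.png

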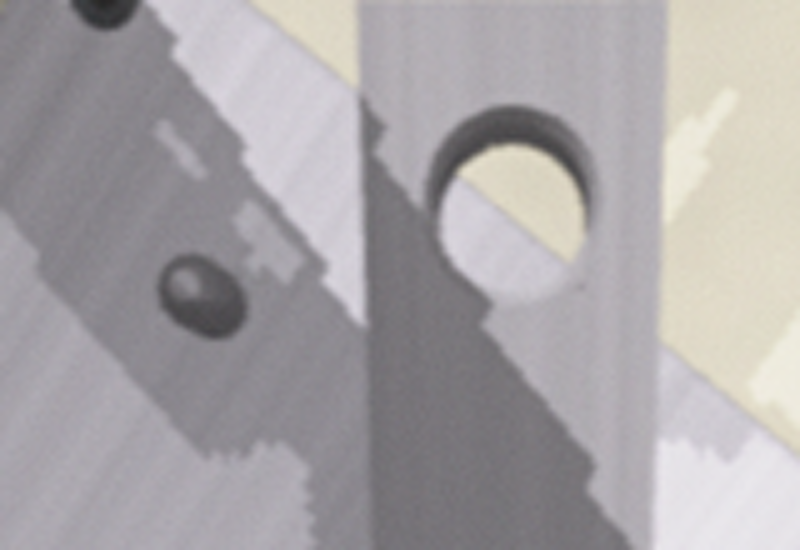

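The hole rim is centred at about (282.5,63.5) px, and the pin stands free at about (220,79) px. I'll fit the pin's silhouette to get its axis.

```bash
cat > pinfit.py <<'E'
from h import *
from scipy.optimize import minimize
z=np.load('w3.npz'); p=z['p']; s={'ee_pos':z['pos'],'eef_rot':z['rot']}
K,T,_=c2w('wrist',s); Ti=np.linalg.inv(T); M=np.array(calibration('wrist')['mount'])
f=8; x0,y0=205,62; crop=p[y0:y0+36,x0:x0+34]; g=cv2.resize(cv2.cvtColor(crop,cv2.COLOR_BGR2GRAY),None,fx=f,fy=f,interpolation=cv2.INTER_CUBIC)
bg=np.median(g); m=(g<bg-22).astype(np.uint8); n,l,st,c=cv2.connectedComponentsWithStats(m)
i=1+np.argmax(st[1:,4]); cnt=cv2.findContours((l==i).astype(np.uint8),cv2.RETR_EXTERNAL,cv2.CHAIN_APPROX_NONE)[0][0]
mask=cv2.fillPoly(np.zeros_like(g),[cv2.convexHull(cnt)],1); print('bg',bg,'box/8',np.array(st[i])/f)
t=np.linspace(0,2*np.pi,40)
def sil(xy):
    P=np.vstack([np.c_[xy[0]+r*np.cos(t),xy[1]+r*np.sin(t),0*t+h,0*t+1] for r,h in [(.00475,.01),(.00475,.026),(.002,.032)]])@Ti.T
    uv=np.c_[K[0,2]-K[0,0]*P[:,0]/P[:,2],K[1,2]+K[1,1]*P[:,1]/P[:,2]]
    q=((uv-[x0,y0]+.5)*f-.5); return cv2.fillPoly(np.zeros_like(g),[cv2.convexHull(np.round(q).astype(np.int32))],1)
def cost(xy): a=sil(xy); return 1-(a&mask).sum()/(a|mask).sum()
b=minimize(lambda w:cost(w/1000),[468,208],method='Nelder-Mead',options=dict(initial_simplex=[[466,206],[470,207],[467,210]]))
pin=b.x/1000; print('pin',b.x,'IoU',1-b.fun)
r=np.array([(282.6-K[0,2])/K[0,0],-(63.7-K[1,2])/K[1,1],-1]); 
dz=(-.0069-M[2,3])/(M[:3,:3]@r)[2]; H=M[:3,3]+M[:3,:3]@r*dz; print('hole tool',H)
W=(T[:3,:3]@(H-M[:3,3]*0))+T[:3,3]; print('hole world',W)
R0=T[:3,:3]; print('target tcp (same yaw)',pin-(R0@H)[:2], 'move in tool axes mm',(R0.T@np.r_[pin-W[:2],0])*1000)
E
python3 pinfit.py
```

```text
bg 138.0 box/8 [   6.375    8.75    18.25    17.375 1672.   ]
pin [467.91813441 210.22494384] IoU 0.9706110321663868
hole tool [ 0.0987121   0.00104045 -0.0069    ]
hole world [0.58129502 0.29892018 0.23405789]
target tcp (same yaw) [0.40173866 0.13697271] move in tool axes mm [-141.53364748   25.00411587    8.01148296]
```

Emit:
{"fn": "arm_command", "kwargs": {"plan": [[[0.01,-0.15,0.1],0,20],[[0.01,-0.2,0.2],0,20],[[0.02,-0.2,0.2],0,20],[[0.02,-0.2,0.2],0,20],[[0.02,-0.2,0.2],0,20],[[0.02,-0.13,0.2],0,20],[[0,0,0.1],0,20],[[0,0,0.05],0,20]]}}

```text
t: 8.3
ee_pos: [0.5406, 0.1439, 0.048]
eef_rot: [-0.0, 0.354, 0.935, -0.0]
contact_force: [0.0, 0.2, -1.3]
gripper_width: 0.267
gripper_force: 59.2
```

```bash
python3 - <<'E'
from h import *
s=observe(); pin=np.array([.4679,.2102])
p,d,X=cloud('wrist'); np.savez('w4.npz',p=p,d=d,X=X)
q=s['eef_rot']; M=R.from_quat([q[1],q[2],q[3],q[0]]).as_matrix(); W=s['ee_pos']+M@np.array([.0987,.00104,.0031]); print('hole under',W.round(4),'tool move mm',(M.T@np.r_[pin-W[:2],0]*1000).round(2),s['ee_pos'],M[2].round(4))
a=cv2.resize(p[20:130,210:350],(700,550),interpolation=cv2.INTER_CUBIC); cv2.imwrite('pics/w4.png',a)
E
```

```text
hole under [0.4674 0.2101 0.045 ] tool move mm [-0.31  0.43 -0.  ] [0.54062027 0.1439117  0.04800106] [ 5.e-04 -5.e-04 -1.e+00]
```

View pics/w4.png

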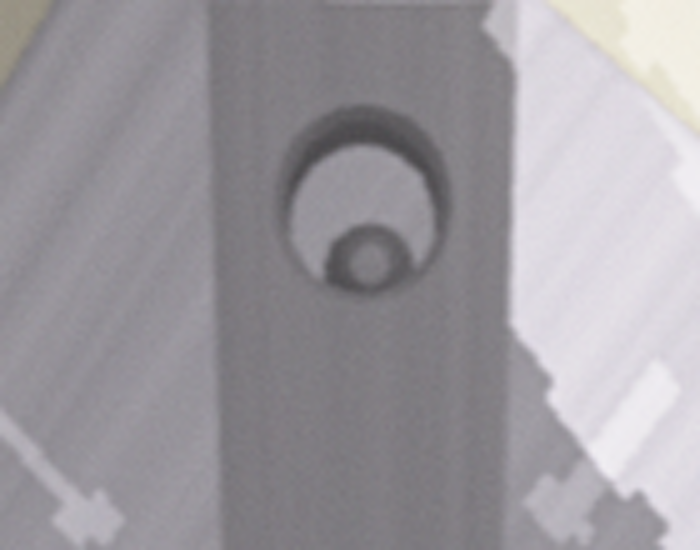

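```bash
python3 - <<'E'
from h import *
c=calibration('wrist'); print({k:np.array(v).round(4).tolist() for k,v in c.items()})
K=np.array(c['intrinsics']); M=np.array(c['mount']); 
def tool(u,v,tz):
    r=M[:3,:3]@np.array([(u-K[0,2])/K[0,0],-(v-K[1,2])/K[1,1],-1]); return M[:3,3]+r*(tz-M[2,3])/r[2]
for f in ['w3','w4']:
    z=np.load(f+'.npz'); p=z['p']; d=z['d']
    g=cv2.resize(cv2.cvtColor(p,cv2.COLOR_BGR2GRAY)[30:95,240:325],None,fx=4,fy=4,interpolation=cv2.INTER_CUBIC)
    v,u=np.mgrid[:420,:560]
    C=np.stack([(u-K[0,2])/K[0,0]*d,-(v-K[1,2])/K[1,1]*d,-d,np.ones_like(d)],-1)@M.T
    top=(d>.05)&(abs(C[...,2]+.0069)<.0012); ys=[(i,np.nonzero(top[i,:]&(abs(u[i]-282)<32))[0]) for i in range(15,100,6)]
    h=(~top[30:95,255:310]).astype(np.uint8); n,l,st,ce=cv2.connectedComponentsWithStats(h)
    for i in range(1,n):
        if st[i,4]>200:
            cnt=cv2.findContours((l==i).astype(np.uint8),cv2.RETR_EXTERNAL,cv2.CHAIN_APPROX_NONE)[0][0]; e=cv2.fitEllipse(cnt); uv=np.array(e[0])+[255,30]
            print(f,'ellipse',uv,e[1],'tool',tool(*uv,-.0069).round(4))
    e=C[top&(abs(C[...,1])<.03)]; print(' bar end x',np.percentile(e[:,0],99.8),'y',np.percentile(e[:,1],[.5,99.5]))
s=observe(); print('tip tool',tool(283.6,72.0,s['ee_pos'][2]-.032))
E
```

```text
{'intrinsics': [[294.9724, 0.0, 282.1358], [0.0, 294.9724, 211.4659], [0.0, 0.0, 1.0]], 'mount': [[0.0004, 0.9527, 0.3041, 0.0775], [1.0, -0.0002, -0.0006, 0.0008], [-0.0005, 0.3041, -0.9527, -0.1425], [0.0, 0.0, 0.0, 1.0]]}
w3 ellipse [282.61621666  61.34082413] (31.24224281311035, 34.20099639892578) tool [ 0.0996  0.001  -0.0069]
 bar end x 0.11445446657495578 y [-0.01144135  0.01342335]
w4 ellipse [282.65252876  61.06232262] (31.5091495513916, 34.81270980834961) tool [ 0.0997  0.0011 -0.0069]
 bar end x 0.11449919523149876 y [-0.0114166   0.01342309]
tip tool [0.09862586 0.00157667 0.01603904]
```

The fitted hole and the pin tip differ by only (-1.1, +0.5) mm in tool axes, so I'll correct that and lower in stages.

Emit:
{"fn": "arm_command", "kwargs": {"plan": [[[-0.03,0.01,0],0,20],[[0,0,0.05],0,20],[[0,0,0.1],0,20],[[0,0,0.1],0,20],[[0,0,0.1],0,20],[[0,0,0.1],0,20],[[0,0,0.05],0,20],[[0,0,0],0,20]]}}

```text
t: 9.02
ee_pos: [0.542, 0.1438, 0.0279]
eef_rot: [-0.0, 0.354, 0.935, -0.0]
contact_force: [-0.3, 0.2, -1.6]
gripper_width: 0.269
gripper_force: 59.2
```

Emit:
{"fn": "arm_command", "kwargs": {"plan": [[[0,0,0.05],0,20],[[0,0,0.05],0,20],[[0,0,0.05],0,20],[[0,0,0.05],0,20],[[0,0,0.05],0,20],[[0,0,0.04],0,20],[[0,0,0],0,20],[[0,0,0],0,20]]}}

```text
t: 9.68
ee_pos: [0.5423, 0.1438, 0.0168]
eef_rot: [-0.0, 0.354, 0.935, -0.0]
contact_force: [0.5, 0.4, -3.2]
gripper_width: 0.27
gripper_force: 59.2
```

```bash
python3 - <<'E'
from h import *
s=observe(); print(s['ee_pos'],s['contact_force'],s['torque'])
p,d,X=cloud('wrist'); cv2.imwrite('pics/w5.png',cv2.resize(p[20:130,210:350],(700,550),interpolation=cv2.INTER_CUBIC))
E
```

```text
[0.54231083 0.14382603 0.01679466] [ 0.45187923  0.36825765 -3.16797151] [-0.01432759  0.01276933 -0.00059681]
```

View pics/w5.png

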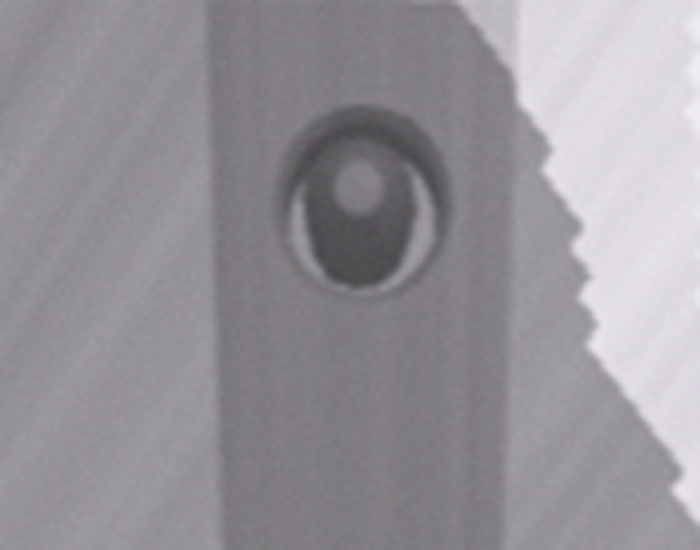

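The pin is inside the hole and well centred, at about (357,190) in the crop, and nothing is touching yet. I'll lower the last few millimetres.

Emit:
{"fn": "arm_command", "kwargs": {"plan": [[[0,0,0.02],0,20],[[0,0,0.02],0,20],[[0,0,0.02],0,20],[[0,0,0.01],0,20],[[0,0,0],0,20],[[0,0,0],0,20],[[0,0,0],0,20],[[0,0,0],0,20]]}}

```text
t: 10.4
ee_pos: [0.5424, 0.1438, 0.0141]
eef_rot: [0.0, 0.354, 0.935, 0.0]
contact_force: [0.2, 0.4, -1.6]
gripper_width: 0.269
gripper_force: 59.2
```

Emit:
{"fn": "arm_command", "kwargs": {"plan": [[[0,0,0.01],0,20],[[0,0,0],0,20],[[0,0,0],0,20],[[0,0,0],0,20],[[0,0,0],0,20],[[0,0,0],0,20],[[0,0,0],0,20],[[0,0,0],0,20]]}}

```text
t: 11.07
ee_pos: [0.5424, 0.1438, 0.0137]
eef_rot: [-0.0, 0.354, 0.935, 0.0]
contact_force: [0.1, 0.7, -1.0]
gripper_width: 0.266
gripper_force: 59.2
```

Emit:
{"fn": "arm_command", "kwargs": {"plan": [[[0,0,0.01],0,20],[[0,0,0.01],0,20],[[0,0,0],0,20],[[0,0,0],0,20],[[0,0,0],0,20],[[0,0,0],0,20],[[0,0,0],0,20],[[0,0,0],0,20]]}}

```text
t: 11.73
ee_pos: [0.5424, 0.1438, 0.013]
eef_rot: [0.0, 0.354, 0.935, 0.0]
contact_force: [-1.7, 0.1, 2.7]
gripper_width: 0.27
gripper_force: 59.8
```

Emit:
{"fn": "arm_command", "kwargs": {"plan": [[[0,0,0],0,30],[[0,0,0],0,40],[[0,0,0],0,50],[[0,0,0],0,50],[[0,0,0],0,50],[[0,0,0],0,50],[[0,0,0],0,50],[[0,0,0],0,50]]}}

```text
t: 12.4
ee_pos: [0.5423, 0.1438, 0.0129]
eef_rot: [-0.0, 0.354, 0.935, 0.0]
contact_force: [0.8, 0.1, -0.3]
gripper_width: 0.586
gripper_force: 0.0
```

Emit:
{"fn": "arm_command", "kwargs": {"plan": [[[0,0,-0.1],0,50],[[0,0,-0.3],0,50],[[0,0,-0.4],0,50],[[0,0,-0.4],0,50],[[0,0,-0.4],0,50],[[0,0,-0.4],0,50],[[0,0,-0.3],0,20],[[0,0,-0.1],0,0]]}}

```text
t: 13.07
ee_pos: [0.5431, 0.1439, 0.1109]
eef_rot: [0.001, 0.354, 0.935, 0.001]
contact_force: [-0.2, 0.1, -0.3]
gripper_width: 0.319
gripper_force: 0.0
```

```bash
python3 - <<'E'
from h import *
s=observe(); p,d,X=cloud('wrist'); np.savez('w6.npz',p=p,d=d,X=X); Z=X[...,2]
cv2.imwrite('pics/w6.png',p)
m=(d>.05)&(Z>.015)&(Z<.0245)&(np.hypot(X[...,0]-.545,X[...,1]-.144)<.128)
m=cv2.morphologyEx(m.astype(np.uint8),cv2.MORPH_OPEN,np.ones((5,5)))>0
n,l,st,c=cv2.connectedComponentsWithStats(m.astype(np.uint8)); P=X[l==1+np.argmax(st[1:,4])]
r=cv2.minAreaRect(P[:,:2].astype(np.float32)*1000); print(r,np.median(P[:,2]),cv2.boxPoints(r).round(1).tolist())
A=np.linalg.lstsq(np.c_[P[:,:2]-P[:,:2].mean(0),np.ones(len(P))],P[:,2],rcond=None)[0]; print('tilt',A, 'plate',np.median(Z[(Z>.005)&(Z<.014)]))
m=(d>.05)&(Z>.010+.001)&(Z<.045)&(abs(X[...,0]-.475)<.05)&(abs(X[...,1]-.045)<.04)
for i in np.argwhere(m)[::12]: print(i[::-1],X[i[0],i[1]].round(4))
E
```

```text
((543.27197265625, 144.66061401367188), (25.08544158935547, 229.78225708007812), 48.63127136230469) 0.019845674146481 [[448.79998779296875, 211.1999969482422], [621.2000122070312, 59.29999923706055], [637.7999877929688, 78.0999984741211], [465.29998779296875, 230.0]]
tilt [0.00091757 0.00187925 0.01984932] plate 0.009902017046805156
[154 182] [0.4538 0.0819 0.0115]
[102 198] [0.435  0.0424 0.0176]
[162 199] [0.468  0.0759 0.0117]
[ 97 201] [0.4352 0.0413 0.0236]
[109 201] [0.44   0.043  0.0149]
[104 202] [0.4389 0.043  0.0208]
[ 95 203] [0.4354 0.0394 0.0245]
[107 203] [0.4411 0.0441 0.0207]
[100 204] [0.4385 0.0414 0.0241]
[173 204] [0.4771 0.0793 0.011 ]
[105 205] [0.4414 0.0427 0.0224]
[ 97 206] [0.4379 0.0381 0.0239]
[109 206] [0.4432 0.041  0.0172]
[100 207] [0.4403 0.0401 0.0251]
[112 207] [0.4451 0.0414 0.016 ]
[100 208] [0.4408 0.0392 0.0249]
[112 208] [0.4459 0.0414 0.0171]
[ 99 209] [0.4409 0.0386 0.0258]
[111 209] [0.4458 0.0399 0.0168]
[ 93 210] [0.4382 0.0341 0.0256]
[105 210] [0.4436 0.0376 0.0199]
[117 210] [0.4495 0.0422 0.0156]
[ 93 211] [0.4386 0.0331 0.0251]
[105 2
[... 3154 characters left out ...]
0.0155]
[119 239] [0.4688 0.0345 0.032 ]
[131 239] [0.4752 0.0419 0.0321]
[151 239] [0.486  0.0455 0.0189]
[163 239] [0.493  0.0506 0.0145]
[123 240] [0.4716 0.0372 0.0333]
[135 240] [0.4778 0.0411 0.0284]
[157 240] [0.49   0.0486 0.0187]
[119 241] [0.4699 0.0329 0.0317]
[131 241] [0.4764 0.0406 0.0323]
[156 241] [0.4901 0.0477 0.0194]
[122 242] [0.472  0.0333 0.0307]
[134 242] [0.4784 0.0386 0.0277]
[161 242] [0.4938 0.0461 0.0129]
[127 243] [0.4753 0.0365 0.0318]
[157 243] [0.4919 0.0467 0.0192]
[130 244] [0.4775 0.0366 0.0304]
[187 244] [0.5105 0.0609 0.0112]
[131 245] [0.4786 0.0367 0.0306]
[125 246] [0.476  0.0334 0.0321]
[172 246] [0.5029 0.0498 0.0117]
[203 247] [0.522  0.0694 0.011 ]
```

View pics/w6.png

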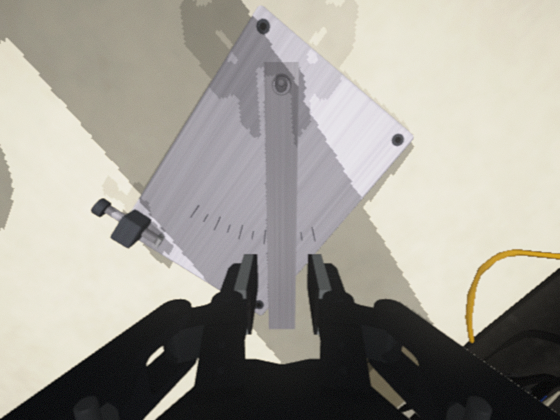

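The bar now lies flat, with its top at 19.8 mm and negligible tilt. Its hole is at (0.468,0.211), on the pin, and its heading is -41.4°. The screw's foot face is near (0.494,0.046), with the post at (130,230) px, so the seated heading should be about -76.5°. Next I'll bring the shut fingers round to the far side of the free end.

```bash
python3 - <<'E'
from h import *
plan([.6303,.1143,.06],228.6,24,0)
E
```

```text
yaw 138.54 tilt [-0.0016  0.0018 -1.    ] pos [0.5431 0.1439 0.1106] F [-0.76 -0.88  1.  ]
[[[-0.09,0.04,0.05],-0.75,0],[[-0.09,0.03,0.05],-0.75,0],[[-0.09,0.03,0.05],-0.75,0],[[-0.09,0.02,0.05],-0.75,0],[[-0.1,0.01,0.05],-0.75,0],[[-0.1,0.01,0.05],-0.75,0],[[-0.1,0.0,0.05],-0.75,0],[[-0.1,-0.01,0.05],-0.75,0],[[-0.1,-0.01,0.05],-0.75,0],[[-0.09,-0.02,0.05],-0.75,0],[[-0.09,-0.02,0.05],-0.75,0],[[-0.09,-0.03,0.05],-0.75,0],[[-0.09,-0.04,0.05],-0.75,0],[[-0.09,-0.04,0.05],-0.75,0],[[-0.08,-0.05,0.05],-0.75,0],[[-0.08,-0.05,0.05],-0.75,0],[[-0.08,-0.06,0.05],-0.75,0],[[-0.07,-0.06,0.05],-0.75,0],[[-0.07,-0.07,0.05],-0.75,0],[[-0.06,-0.07,0.05],-0.75,0],[[-0.06,-0.08,0.05],-0.75,0],[[-0.05,-0.08,0.05],-0.75,0],[[-0.05,-0.08,0.05],-0.75,0],[[-0.04,-0.09,0.05],-0.75,0]]
```

Emit:
{"fn": "arm_command", "kwargs": {"plan": [[[-0.09,0.04,0.05],-0.75,0],[[-0.09,0.03,0.05],-0.75,0],[[-0.09,0.03,0.05],-0.75,0],[[-0.09,0.02,0.05],-0.75,0],[[-0.1,0.01,0.05],-0.75,0],[[-0.1,0.01,0.05],-0.75,0],[[-0.1,0,0.05],-0.75,0],[[-0.1,-0.01,0.05],-0.75,0]]}}

```text
t: 13.78
ee_pos: [0.5718, 0.1338, 0.0919]
eef_rot: [-0.001, 0.098, 0.995, -0.0]
contact_force: [-0.2, -0.5, 0.4]
gripper_width: 0.002
gripper_force: 0.0
```

Emit:
{"fn": "arm_command", "kwargs": {"plan": [[[-0.1,-0.01,0.05],-0.75,0],[[-0.09,-0.02,0.05],-0.75,0],[[-0.09,-0.02,0.05],-0.75,0],[[-0.09,-0.03,0.05],-0.75,0],[[-0.09,-0.04,0.05],-0.75,0],[[-0.09,-0.04,0.05],-0.75,0],[[-0.08,-0.05,0.05],-0.75,0],[[-0.08,-0.05,0.05],-0.75,0]]}}

```text
t: 14.45
ee_pos: [0.6008, 0.1241, 0.0759]
eef_rot: [-0.001, -0.163, 0.987, 0.0]
contact_force: [0.6, -0.2, 0.6]
gripper_width: -0.001
gripper_force: 0.0
```

Emit:
{"fn": "arm_command", "kwargs": {"plan": [[[-0.08,-0.06,0.05],-0.75,0],[[-0.07,-0.06,0.05],-0.75,0],[[-0.07,-0.07,0.05],-0.75,0],[[-0.06,-0.07,0.05],-0.75,0],[[-0.06,-0.08,0.05],-0.75,0],[[-0.05,-0.08,0.05],-0.75,0],[[-0.05,-0.08,0.05],-0.75,0],[[-0.04,-0.09,0.05],-0.75,0]]}}

```text
t: 15.12
ee_pos: [0.6298, 0.114, 0.0598]
eef_rot: [-0.001, -0.412, 0.911, 0.0]
contact_force: [-0.7, -0.4, 0.4]
gripper_width: -0.001
gripper_force: 0.0
```

```bash
python3 - <<'E'
from h import *
s=observe(); print(s['q'].round(2),s['gripper_width']); plan([.6303,.1143,.013],228.6,16,0,s)
E
```

```text
[ 0.05  0.55 -0.06  0.96  0.   -0.8 ] -0.0011008932636580428
yaw -131.28 tilt [ 8.e-04  9.e-04 -1.e+00] pos [0.6298 0.114  0.0598] F [-0.7  -0.36  0.37]
[[[-0.0,-0.0,0.07],0.0,0],[[-0.0,-0.0,0.07],0.0,0],[[-0.0,-0.0,0.07],0.0,0],[[-0.0,-0.0,0.07],0.0,0],[[-0.0,-0.0,0.07],0.0,0],[[-0.0,-0.0,0.07],0.0,0],[[-0.0,-0.0,0.07],0.0,0],[[-0.0,-0.0,0.07],0.0,0],[[-0.0,-0.0,0.07],0.0,0],[[-0.0,-0.0,0.07],0.0,0],[[-0.0,-0.0,0.07],0.0,0],[[-0.0,-0.0,0.07],0.0,0],[[-0.0,-0.0,0.07],0.0,0],[[-0.0,-0.0,0.07],0.0,0],[[-0.0,-0.0,0.07],0.0,0],[[-0.0,-0.0,0.07],0.0,0]]
```

Emit:
{"fn": "arm_command", "kwargs": {"plan": [[[0,0,0.15],0,0],[[0,0,0.2],0,0],[[0,0,0.2],0,0],[[0,0,0.2],0,0],[[0,0,0.2],0,0],[[0,0,0.15],0,0],[[0,0,0.05],0,0],[[0,0,0],0,0]]}}

```text
t: 15.78
ee_pos: [0.6298, 0.1141, 0.0142]
eef_rot: [-0.0, -0.411, 0.912, 0.0]
contact_force: [1.1, 0.3, 0.8]
gripper_width: -0.001
gripper_force: 0.0
```

Emit:
{"fn": "arm_command", "kwargs": {"plan": [[[0.04,0,0],0,0],[[0.06,0,0],0,0],[[0.06,0,0],0,0],[[0.06,0,0],0,0],[[0.06,0,0],0,0],[[0.08,-0.01,0],0.2,0],[[0.08,-0.01,0],0.2,0],[[0.08,-0.01,0],0.2,0]]}}

```text
t: 16.45
ee_pos: [0.6171, 0.0975, 0.015]
eef_rot: [0.0, -0.386, 0.922, -0.0]
contact_force: [0.7, 0.6, 1.6]
gripper_width: 0.001
gripper_force: 0.6
```

Emit:
{"fn": "arm_command", "kwargs": {"plan": [[[0.12,-0.02,0],0.3,0],[[0.12,-0.01,0],0.3,0],[[0.12,-0.02,0],0.3,0],[[0.12,-0.01,0],0.3,0],[[0.12,-0.02,0],0.3,0],[[0.12,-0.01,0],0.3,0],[[0.12,-0.02,0],0.3,0],[[0.12,-0.01,0],0.3,0]]}}

```text
t: 17.12
ee_pos: [0.5907, 0.069, 0.0149]
eef_rot: [0.0, -0.287, 0.958, -0.0]
contact_force: [0.8, 0.6, 0.7]
gripper_width: -0.001
gripper_force: 0.5
```

```bash
cat > look.py <<'E'
from h import *
import sys
s=observe(); p,d,X=cloud('wrist'); np.savez('wl.npz',p=p,d=d,X=X); Z=X[...,2]; cv2.imwrite(f'pics/{sys.argv[1]}.png',p)
pin=np.array([.468,.2103])
m=(d>.05)&(Z>.0165)&(Z<.0235)&(np.hypot(X[...,0]-pin[0],X[...,1]-pin[1])<.225)
m=cv2.morphologyEx(m.astype(np.uint8),cv2.MORPH_OPEN,np.ones((5,5)))
n,l,st,c=cv2.connectedComponentsWithStats(m); P=X[l==1+np.argmax(st[1:,4])]
r=cv2.minAreaRect(P[:,:2].astype(np.float32)*1000); B=cv2.boxPoints(r); print('bar',r,B.round(1).tolist(),np.median(P[:,2]))
q=s['eef_rot']; M=R.from_quat([q[1],q[2],q[3],q[0]]).as_matrix(); yaw=np.degrees(np.arctan2(M[1,0],M[0,0]))
ctr=np.array(r[0])/1000; k=B-np.roll(B,1,0); k=k[np.argmax(np.hypot(*k.T))]; k=k/np.hypot(*k); k*=np.sign(k[0]*np.cos(np.radians(yaw+90))+k[1]*np.sin(np.radians(yaw+90)))
th=np.degrees(np.arctan2(k[1],k[0])); e=k; nn=np.array([-e[1],e[0]]); rel=s['ee_pos'][:2]-pin
print('bar heading',th,'tool yaw',yaw,'tcp r',rel@e,'n-offset',rel@nn,'z',s['ee_pos'][2],'F',s['contact_force'].round(2),'t',s['t'])
E
python3 look.py a1
```

```text
bar ((540.7835693359375, 103.73591613769531), (26.177093505859375, 171.56997680664062), 33.52693557739258) [[482.5, 168.0], [577.2999877929688, 25.0], [599.0999755859375, 39.5], [504.29998779296875, 182.5]] 0.01991469215945396
bar heading -56.473064 tool yaw -146.61812138199159 tcp r 0.1855774905579465 n-offset 0.02420856489134811 z 0.014890417513253294 F [0.84 0.65 0.69] t 17.1167
```

View pics/a1.png

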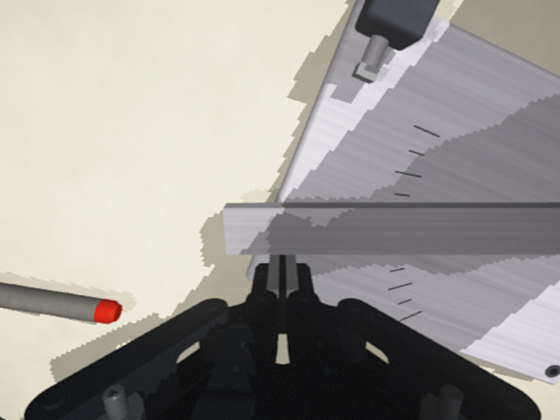

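The bar follows cleanly with its heading at -56.5°. The finger touches its edge at about (283,250) px, and the screw's foot is ahead at about (365,72).

Emit:
{"fn": "arm_command", "kwargs": {"plan": [[[0.12,-0.02,0],0.3,0],[[0.12,-0.01,0],0.3,0],[[0.12,-0.02,0],0.3,0],[[0.12,-0.01,0],0.3,0],[[0.12,-0.02,0],0.3,0],[[0.12,-0.01,0],0.3,0],[[0.08,-0.01,0],0.2,0],[[0.08,-0.01,0],0.2,0]]}}

```text
t: 17.83
ee_pos: [0.5619, 0.0484, 0.0149]
eef_rot: [-0.0, -0.194, 0.981, 0.0]
contact_force: [0.2, 0.1, -0.3]
gripper_width: 0.003
gripper_force: 0.2
```

Emit:
{"fn": "arm_command", "kwargs": {"plan": [[[0.06,-0.01,0],0.15,0],[[0.06,-0.01,0],0.15,0],[[0.06,-0.01,0],0.15,0],[[0.06,-0.01,0],0.15,0],[[0.04,0,0],0.1,0],[[0.04,-0.01,0],0.1,0],[[0,0,0],0,0],[[0,0,0],0,0]]}}

```text
t: 18.5
ee_pos: [0.551, 0.0422, 0.0149]
eef_rot: [-0.0, -0.161, 0.987, 0.0]
contact_force: [1.0, -0.1, 0.2]
gripper_width: -0.0
gripper_force: 0.0
```

```bash
python3 look.py a2; python3 - <<'E'
from h import *
p=cv2.imread('pics/a2.png'); cv2.imwrite('pics/a2c.png',cv2.resize(p[60:300,200:520],(800,600),interpolation=cv2.INTER_CUBIC))
E
```

```text
bar ((511.4336853027344, 88.6672592163086), (26.534587860107422, 171.5637664794922), 18.725540161132812) [[471.29998779296875, 165.60000610351562], [526.4000244140625, 3.200000047683716], [551.5, 11.699999809265137], [496.5, 174.1999969482422]] 0.019910949009268528
bar heading -71.27446 tool yaw -161.46045076031197 tcp r 0.18587716902100432 n-offset 0.024613915048783158 z 0.014882768199079372 F [ 1.03 -0.14  0.19] t 18.5
```

View pics/a2c.png

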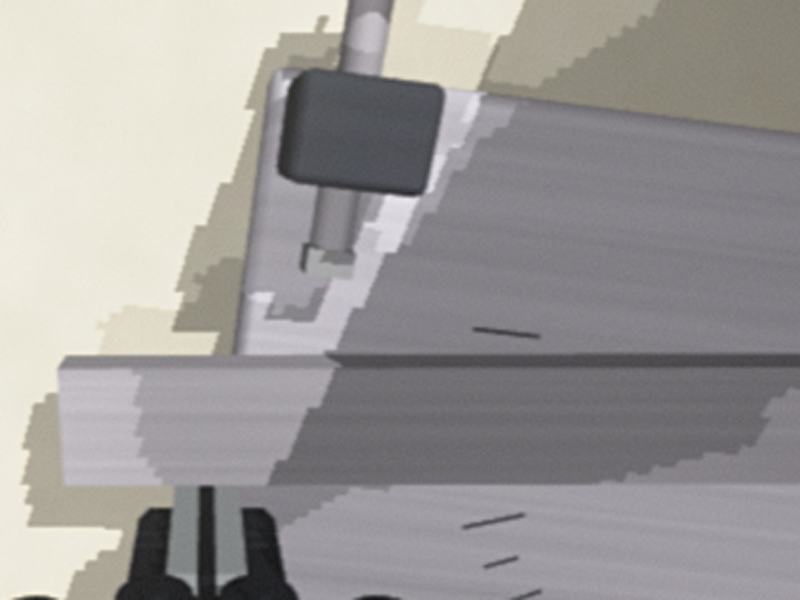

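The bar's edge is still about 15–18 mm from the foot, which is at about (328,262) in the crop. I'll advance about 4° and then creep.

Emit:
{"fn": "arm_command", "kwargs": {"plan": [[[0.04,-0.01,0],0.1,0],[[0.04,0,0],0.1,0],[[0.04,-0.01,0],0.1,0],[[0.04,0,0],0.1,0],[[0.04,-0.01,0],0.1,0],[[0.04,0,0],0.1,0],[[0.04,-0.01,0],0.1,0],[[0,0,0],0,0]]}}

```text
t: 19.22
ee_pos: [0.5405, 0.0373, 0.0149]
eef_rot: [-0.0, -0.13, 0.991, 0.0]
contact_force: [-0.6, -0.5, -0.4]
gripper_width: 0.002
gripper_force: 0.0
```

```bash
python3 look.py a3; python3 - <<'E'
from h import *
z=np.load('wl.npz'); X=z['X'];d=z['d'];Z=X[...,2]
J=np.radians(11.4); x=np.array([np.cos(J),np.sin(J)]); y=np.array([-x[1],x[0]]); D=X[...,:2]-[.468,.2103]
jx,jy=D@x,D@y
m=(d>.05)&(abs(jy+.165)<.004)&(jx>-.03)&(jx<.03)
v=np.argwhere(m); o=np.argsort(-jx[m])
for i in o[::10]: print((jx[m][i]*1000).round(1),(Z[m][i]*1000).round(1),end='; ')
E
```

```text
bar ((503.6808776855469, 86.02422332763672), (26.389890670776367, 171.32717895507812), 15.431857109069824) [[468.20001220703125, 165.10000610351562], [513.7999877929688, -0.10000000149011612], [539.2000122070312, 7.0], [493.6000061035156, 172.10000610351562]] 0.019905546342218416
bar heading -74.568146 tool yaw -165.0134823972786 tcp r 0.18607338584041727 n-offset 0.023825044369993068 z 0.014874829808403725 F [-0.59 -0.46 -0.41] t 19.2167
30.0 58.9; 30.0 66.4; 29.9 66.0; 29.9 68.6; 29.8 61.4; 29.7 63.9; 29.7 60.7; 29.7 64.6; 29.7 69.4; 29.6 62.9; 29.6 67.3; 29.6 58.0; 29.5 71.0; 29.5 65.5; 29.5 66.5; 29.5 71.6; 29.4 66.1; 29.4 60.9; 29.3 67.1; 29.3 62.3; 29.3 58.6; 29.2 69.5; 29.1 67.4; 29.0 69.6; 28.8 70.8; 28.5 71.6; 28.3 68.9; 27.9 71.4; 27.6 71.3; 27.4 65.6; 27.3 94.6; 27.1 68.8; 26.9 70.1; 26.8 94.7; 26.7 94.2; 26.6 103.5; 26.5 69.5; 26.4 67.5; 26.4 71.2; 26.3 67.1; 26.3 96.7; 26.2 65.5; 26.2 98.9; 26.1 104.8; 26.1 68.5; 26.1 98.4; 26.0 98.1; 26.0 97.9; 25.9 19.4; 25.9 103.5; 25.9 100.9; 25.8 97.7; 25.8 104.1; 25.8 102.8; 25.8 99.0; 25.7 99.5; 25.7 103.7; 25.7 96.4; 25.6 103.7; 
[... 2485 characters left out ...]
18.9; -14.2 18.8; -14.4 17.2; -14.7 16.6; -15.0 19.2; -15.3 17.4; -15.5 18.1; -15.8 17.9; -16.1 16.1; -16.4 19.3; -16.6 18.1; -16.9 15.1; -17.2 19.2; -17.4 9.6; -17.7 14.6; -17.9 19.5; -18.2 19.0; -18.4 17.6; -18.7 17.5; -19.0 18.3; -19.2 19.6; -19.5 16.3; -19.7 17.9; -20.0 18.7; -20.3 15.5; -20.6 17.3; -20.8 18.5; -21.1 19.9; -21.4 18.4; -21.6 18.6; -21.9 18.7; -22.1 19.6; -22.5 18.0; -24.2 30.1; -24.5 30.4; -24.8 31.4; -25.0 31.1; -25.2 31.4; -25.4 31.7; -25.7 31.7; -25.9 32.5; -26.2 31.3; -26.4 32.6; -26.6 32.0; -26.8 31.4; -27.0 31.3; -27.3 30.9; -27.4 32.5; -27.6 30.8; -27.9 31.4; -28.1 31.3; -28.3 31.8; -28.6 32.0; -28.7 32.6; -29.0 31.8; -29.1 32.6; -29.4 31.6; -29.6 31.8; -29.8 32.2;
```

Measured in the jig frame, the bar's edge is 7.7 mm from the foot's face (foot at -7.4, edge at +0.3). I'll creep up in small steps.

Emit:
{"fn": "arm_command", "kwargs": {"plan": [[[0.03,0,0],0.07,0],[[0.03,-0.01,0],0.07,0],[[0.03,0,0],0.07,0],[[0.03,0,0],0.07,0],[[0.03,-0.01,0],0.07,0],[[0.02,0,0],0.05,0],[[0,0,0],0,0],[[0,0,0],0,0]]}}

```text
t: 19.93
ee_pos: [0.5343, 0.0349, 0.0149]
eef_rot: [-0.0, -0.113, 0.994, -0.0]
contact_force: [-0.3, -0.4, 0.7]
gripper_width: -0.003
gripper_force: 0.0
```

Emit:
{"fn": "arm_command", "kwargs": {"plan": [[[0.01,0,0],0.02,0],[[0,0,0],0,0],[[0.01,0,0],0.03,0],[[0,0,0],0,0],[[0,0,0],0,0],[[0,0,0],0,0],[[0,0,0],0,0],[[0,0,0],0,0]]}}

```text
t: 20.6
ee_pos: [0.5337, 0.0347, 0.0149]
eef_rot: [0.0, -0.111, 0.994, -0.0]
contact_force: [0.1, 0.5, -1.1]
gripper_width: -0.001
gripper_force: 0.1
```

Emit:
{"fn": "arm_command", "kwargs": {"plan": [[[0.01,0,0],0.02,0],[[0,0,0],0,0],[[0,0,0],0,0],[[0,0,0],0,0],[[0,0,0],0,0],[[0,0,0],0,0],[[0,0,0],0,0],[[0,0,0],0,0]]}}

```text
t: 21.27
ee_pos: [0.5332, 0.0347, 0.0149]
eef_rot: [-0.0, -0.111, 0.994, 0.0]
contact_force: [0.3, -0.3, 0.1]
gripper_width: 0.002
gripper_force: 0.1
```

Emit:
{"fn": "arm_command", "kwargs": {"plan": [[[0.01,0,0],0.02,0],[[0,0,0],0,0],[[0,0,0],0,0],[[0,0,0],0,0],[[0,0,0],0,0],[[0,0,0],0,0],[[0,0,0],0,0],[[0,0,0],0,0]]}}

```text
t: 21.93
ee_pos: [0.5328, 0.0346, 0.0149]
eef_rot: [-0.0, -0.11, 0.994, 0.0]
contact_force: [0.6, 0.1, -0.8]
gripper_width: 0.003
gripper_force: 0.1
```

Emit:
{"fn": "arm_command", "kwargs": {"plan": [[[0.01,0,0],0.02,0],[[0,0,0],0,0],[[0,0,0],0,0],[[0,0,0],0,0],[[0,0,0],0,0],[[0,0,0],0,0],[[0,0,0],0,0],[[0,0,0],0,0]]}}

```text
t: 22.6
ee_pos: [0.5325, 0.0345, 0.0149]
eef_rot: [-0.0, -0.109, 0.994, -0.0]
contact_force: [-1.0, 1.1, 0.2]
gripper_width: 0.0
gripper_force: 0.1
```

```bash
python3 look.py a4; python3 - <<'E'
from h import *
z=np.load('wl.npz'); X=z['X'];d=z['d'];Z=X[...,2]
J=np.radians(11.4); x=np.array([np.cos(J),np.sin(J)]); y=np.array([-x[1],x[0]]); D=X[...,:2]-[.468,.2103]
jx,jy=D@x,D@y
m=(d>.05)&(abs(jy+.165)<.004)&(jx>-.015)&(jx<.012)&(Z<.03)
o=np.argsort(-jx[m])
for i in o[::5]: print((jx[m][i]*1000).round(1),(Z[m][i]*1000).round(1),end='; ')
E
```

```text
bar ((491.0750732421875, 83.23995208740234), (40.571868896484375, 171.2952117919922), 12.705968856811523) [[452.3999938964844, 162.3000030517578], [490.1000061035156, -4.800000190734863], [529.7000122070312, 4.199999809265137], [492.0, 171.3000030517578]] 0.01990602068619443
bar heading -77.29402 tool yaw -167.51196215385 tcp r 0.18567629922770632 n-offset 0.024208182016459634 z 0.014885604336332646 F [-1.03  1.11  0.21] t 22.6
12.0 19.4; 11.9 19.4; 11.8 19.9; 11.6 20.2; 11.3 20.7; 11.0 20.2; 10.9 20.7; 10.7 20.9; 10.6 19.9; 10.5 20.3; 10.4 20.5; 10.2 19.6; 10.0 20.2; 9.7 19.6; 9.6 19.8; 9.5 20.1; 9.2 20.7; 9.1 19.7; 9.0 19.7; 8.7 20.7; 8.5 20.0; 8.3 20.4; 8.2 20.4; 8.0 21.1; 7.8 20.1; 7.7 20.5; 7.6 20.6; 7.4 19.9; 7.2 20.3; 7.0 19.5; 6.9 19.8; 6.7 20.3; 6.5 20.4; 6.3 20.0; 6.3 20.0; 6.1 20.4; 6.0 19.2; 5.6 20.3; 5.4 19.4; 5.3 19.7; 5.2 21.2; 5.1 20.1; 4.8 19.7; 4.6 20.1; 4.5 18.7; 4.4 19.4; 4.3 19.8; 4.0 20.4; 3.8 19.3; 3.6 19.6; 3.6 19.8; 3.4 20.4; 3.3 20.9; 3.1 19.9; 3.0 20.1; 2.7 19.5; 2.4 18.7; 2.3 20.3; 2.2 19.5; 2.1 19.8; 1.9 20.1; 1.6 20.8; 1.5 20.0; 1.3 20.3; 1.2 20.8; 1.1 1
[... 511 characters left out ...]
20.6; -6.6 17.4; -6.8 19.9; -6.9 20.2; -7.0 18.6; -7.0 19.1; -7.1 20.9; -7.3 19.8; -7.6 19.1; -7.8 19.9; -8.0 20.3; -8.1 19.2; -8.2 19.6; -8.3 20.0; -8.6 20.6; -8.7 19.5; -8.9 19.9; -9.1 19.0; -9.3 19.7; -9.3 19.6; -9.5 20.3; -9.7 19.2; -9.8 19.9; -9.9 20.1; -10.2 19.3; -10.3 19.5; -10.5 20.4; -10.6 19.3; -10.8 19.4; -10.9 20.0; -11.1 20.5; -11.2 19.4; -11.4 20.0; -11.6 20.6; -11.6 18.9; -11.7 19.3; -12.0 20.7; -12.1 20.6; -12.2 17.7; -12.3 9.9; -12.4 19.8; -12.5 10.6; -12.5 18.6; -12.7 17.4; -12.8 9.7; -12.9 20.0; -13.1 15.2; -13.1 16.8; -13.2 19.4; -13.3 17.7; -13.6 18.9; -13.6 19.0; -13.8 18.0; -14.0 18.4; -14.1 19.1; -14.2 19.2; -14.3 17.6; -14.5 18.4; -14.6 15.0; -14.8 17.4; -14.9 17.8;
```

The depth shows no visible gap now. From here I'll press in single 0.4 mm steps and read the force after each.

Emit:
{"fn": "arm_command", "kwargs": {"plan": [[[0.01,0,0],0,0],[[0,0,0],0,0],[[0,0,0],0,0],[[0,0,0],0,0],[[0,0,0],0,0],[[0,0,0],0,0],[[0,0,0],0,0],[[0,0,0],0,0]]}}

```text
t: 23.32
ee_pos: [0.5321, 0.0344, 0.0149]
eef_rot: [-0.0, -0.109, 0.994, 0.0]
contact_force: [0.9, -0.6, 0.5]
gripper_width: 0.004
gripper_force: 0.1
```

Emit:
{"fn": "arm_command", "kwargs": {"plan": [[[0.01,0,0],0,0],[[0,0,0],0,0],[[0,0,0],0,0],[[0,0,0],0,0],[[0,0,0],0,0],[[0,0,0],0,0],[[0,0,0],0,0],[[0,0,0],0,0]]}}

```text
t: 23.98
ee_pos: [0.5319, 0.0343, 0.0149]
eef_rot: [0.0, -0.109, 0.994, 0.0]
contact_force: [3.0, 0.8, -0.8]
gripper_width: 0.004
gripper_force: 1.6
```

Emit:
{"fn": "arm_command", "kwargs": {"plan": [[[0.005,0,0],0,0],[[0,0,0],0,0],[[0,0,0],0,0],[[0,0,0],0,0],[[0,0,0],0,0],[[0,0,0],0,0],[[0,0,0],0,0],[[0,0,0],0,0]]}}

```text
t: 24.65
ee_pos: [0.5318, 0.0343, 0.015]
eef_rot: [0.0, -0.109, 0.994, 0.0]
contact_force: [5.1, 1.6, -0.3]
gripper_width: 0.001
gripper_force: 2.6
```

Emit:
{"fn": "arm_command", "kwargs": {"plan": [[[0.005,0,0],0,0],[[0,0,0],0,0],[[0.005,0,0],0,0],[[0,0,0],0,0],[[0,0,0],0,0],[[0,0,0],0,0],[[0,0,0],0,0],[[0,0,0],0,0]]}}

```text
t: 25.32
ee_pos: [0.5318, 0.0343, 0.0151]
eef_rot: [0.001, -0.109, 0.994, 0.0]
contact_force: [6.1, 2.6, -0.2]
gripper_width: 0.002
gripper_force: 3.2
```

Emit:
{"fn": "arm_command", "kwargs": {"plan": [[[0.005,0,0],0,0],[[0,0,0],0,0],[[0.005,0,0],0,0],[[0,0,0],0,0],[[0,0,0],0,0],[[0,0,0],0,0],[[0,0,0],0,0],[[0,0,0],0,0]]}}

```text
t: 25.98
ee_pos: [0.5317, 0.0342, 0.0152]
eef_rot: [0.001, -0.109, 0.994, 0.0]
contact_force: [7.8, 2.4, 0.2]
gripper_width: 0.003
gripper_force: 3.9
```

Emit:
{"fn": "arm_command", "kwargs": {"plan": [[[0,0,0],0,0],[[0,0,0],0,0],[[0,0,0],0,0],[[0,0,0],0,0],[[0,0,0],0,0],[[0,0,0],0,0],[[0,0,0],0,0],[[0,0,0],0,0]]}}

```text
t: 26.65
ee_pos: [0.5317, 0.0342, 0.0152]
eef_rot: [0.001, -0.109, 0.994, 0.0]
contact_force: [6.7, 2.8, -0.3]
gripper_width: -0.001
gripper_force: 3.9
```

Emit:
{"fn": "arm_command", "kwargs": {"plan": [[[0.005,0,0],0,0],[[0,0,0],0,0],[[0.005,0,0],0,0],[[0,0,0],0,0],[[0,0,0],0,0],[[0,0,0],0,0],[[0,0,0],0,0],[[0,0,0],0,0]]}}

```text
t: 27.32
ee_pos: [0.5316, 0.0342, 0.0153]
eef_rot: [0.001, -0.109, 0.994, 0.0]
contact_force: [8.4, 2.7, 0.1]
gripper_width: -0.001
gripper_force: 4.6
```

Emit:
{"fn": "arm_command", "kwargs": {"plan": [[[0,0,0],0,0],[[0,0,0],0,0],[[0,0,0],0,0],[[0,0,0],0,0],[[0,0,0],0,0],[[0,0,0],0,0],[[0,0,0],0,0],[[0,0,0],0,0]]}}

```text
t: 27.98
ee_pos: [0.5317, 0.0342, 0.0153]
eef_rot: [0.001, -0.109, 0.994, 0.0]
contact_force: [8.0, 2.8, 0.6]
gripper_width: 0.002
gripper_force: 4.6
```

Emit:
{"fn": "arm_command", "kwargs": {"plan": [[[0,0,0],0,0],[[0,0,0],0,0],[[0,0,0],0,0],[[0,0,0],0,0],[[0,0,0],0,0],[[0,0,0],0,0],[[0,0,0],0,0],[[0,0,0],0,0]]}}

```text
t: 28.65
ee_pos: [0.5316, 0.0342, 0.0153]
eef_rot: [0.001, -0.109, 0.994, 0.0]
contact_force: [8.1, 3.2, 0.1]
gripper_width: -0.001
gripper_force: 4.6
```

The bar has been pressed for over a second with about 8.8 N at the finger, roughly 10 N at the foot. I'll draw away slowly.

Emit:
{"fn": "arm_command", "kwargs": {"plan": [[[-0.01,0,0],0,0],[[-0.01,0,0],0,0],[[-0.01,0,0],0,0],[[-0.01,0,0],0,0],[[-0.02,0,0],0,0],[[-0.05,0,0],0,0],[[-0.1,0,0],0,0],[[-0.2,0,0],0,0]]}}

```text
t: 29.32
ee_pos: [0.5458, 0.0376, 0.0147]
eef_rot: [-0.001, -0.109, 0.994, 0.0]
contact_force: [0.9, 0.4, 0.3]
gripper_width: 0.0
gripper_force: 0.0
```

Emit:
{"fn": "arm_command", "kwargs": {"plan": [[[-0.2,0,0],0,0],[[-0.1,0,-0.1],0,0],[[0,0,-0.3],0,0],[[0,0,-0.4],0,0],[[0,0,-0.4],0,0],[[0,0,-0.4],0,0],[[0,0,-0.3],0,0],[[0,0,-0.1],0,0]]}}

```text
t: 29.98
ee_pos: [0.5591, 0.0402, 0.0968]
eef_rot: [0.001, -0.109, 0.994, -0.0]
contact_force: [0.6, -1.4, 0.2]
gripper_width: 0.0
gripper_force: 0.0
```

```bash
python3 look.py a5; python3 - <<'E'
from h import *
z=np.load('wl.npz'); p,X,d=z['p'],z['X'],z['d'];Z=X[...,2]
J=np.radians(11.4); x=np.array([np.cos(J),np.sin(J)]); y=np.array([-x[1],x[0]]); D=X[...,:2]-[.468,.2103]
jx,jy=D@x,D@y
m=(d>.05)&(abs(jy+.165)<.004)&(jx>-.02)&(jx<.0)&(Z<.03)
h=[(k,int((m&(jx>k/1000)&(jx<=(k+1)/1000)).sum()),float(np.median(Z[m&(jx>k/1000)&(jx<=(k+1)/1000)])*1000) if (m&(jx>k/1000)&(jx<=(k+1)/1000)).any() else 0) for k in range(-16,0)]; print(h)
cv2.imwrite('pics/a5v.png',p)
E
```

```text
bar ((483.17498779296875, 112.1512451171875), (40.75212097167969, 230.483642578125), 12.47308349609375) [[438.3999938964844, 220.3000030517578], [488.20001220703125, -4.800000190734863], [528.0, 4.0], [478.20001220703125, 229.10000610351562]] 0.019944471818176712
bar heading -77.5269 tool yaw -167.5050766188793 tcp r 0.18576032919334295 n-offset 0.05225461675192071 z 0.0968029074006804 F [ 0.58 -1.38  0.22] t 29.9833
[(-16, 13, 18.440158584336174), (-15, 21, 18.41228768696443), (-14, 14, 17.93892715242644), (-13, 21, 18.68446813446284), (-12, 13, 19.367066758800316), (-11, 13, 19.63895756734116), (-10, 20, 19.3497987750513), (-9, 13, 19.85908050794466), (-8, 20, 19.597647150710163), (-7, 11, 20.082185716640026), (-6, 21, 19.96288614048622), (-5, 12, 19.714846702271345), (-4, 11, 19.622041457005775), (-3, 22, 19.53672824647243), (-2, 10, 19.579265630890006), (-1, 20, 19.782124281522094)]
```

View pics/a5v.png

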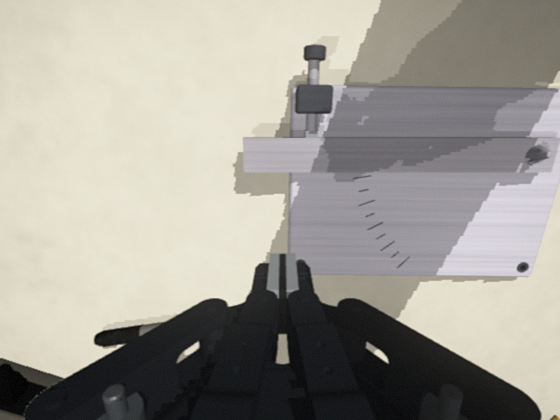

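The picture shows the bar flat on the pin at (537,153), with its edge resting against the foot at (312,135). The gripper is clear of everything, so I'm handing in.

```bash
python3 -c "
from bench import finish_job
print(finish_job())"
```

```text
the job is handed in; nothing more can be done
None
```

The bar is on the pin, was pressed against the stop screw for over a second with about 9 N at the finger (roughly 10 N at the foot), and stayed lying against it when the gripper drew clear; the job is handed in at about 30 s, and no verdict came back.

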